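# Fit the cross bars of a drying rack from a sloped tray

### The arm

A 6-joint arm with a two-finger parallel gripper is mounted at the origin on a cart in front of the work surface, level with it; the furniture and walls round the work are solid. World frame = base frame: x ahead of the robot, y to its left, z up, the work surface at z = 0. Lengths are in m, angles in degrees, forces in N, time in s.
With the tool pointing down it reaches from about 0.325 to 0.775 m from the base axis. Payload 9.3 kg.
Tool frame: the origin (TCP) lies between the finger pads; the fingertips stand 22 mm ahead of it and the grasp point (between the pads) lies 3 mm ahead of it; z points along the fingers, y is the direction in which the jaws open and shut (so a half turn about z gives the same grasp; the last joint's range is limited). The gripper opens to 85 mm and grips with 20 to 120 N. Pads are 22 mm wide; open, the fingers measure 114 mm over their backs; the gripper's body (76 mm by 85 mm) begins 54 mm behind the grasp point. The pads swing forward as they close: fully open they stand 13 mm farther back than shut.
Start: joints at [55.428, 14.817, 1.232, 76.415, 0, 81.257], TCP at [0.24, 0.495, 0.253] pointing down, gripper open.
Joint ranges: [-174.27, 174.27], [-52.1, 104.24], [-59.71, 78.15], [-110.17, 111.67], [-87.03, 83.33], [-180, 180]. Speed limits (degrees/s): [127.2, 127.2, 159.86, 180, 180, 180].

### API

Orientations are given as a 3x3 rotation matrix whose columns are the frame's x, y, z axes.
In Python, from workcell import monitor, optics, bot gives the robot as it stands.
- The arm moves only by the tool step_arm, never from a script. Its argument "commands" is a list of rows, each a list of 2 entries, a list of its own where there are three numbers: the shift along the tool's x, y, z in cm, then the turn about the tool's z in degrees. In form: [[[tx, ty, tz], spin], ...]. A call has 1 to 12 rows; each row shifts and turns the commanded pose from where the row before left it, along the tool's axes as they then stand; what a row does not reach is not made up. A row lasts 1/8 s, in which the tool goes at most 62.5 mm and 10.7 degrees, less where a joint would pass 70% of its speed; a pose out of reach is approached as far as the arm can. A call is refused whole if a number of a shift passes 6.25 or a number of a turn 10.7, either way. A call with a gripper value outside its range is refused whole. "hand" is the closure in counts, from 0 (fully open) to 255 (shut), set as the call begins (left out, the last holds). The fingers move at their own pace and stop on an object; "grip_force" is the grip in N (left out, the last holds). Time passes only in rows, so rows that do not move let the fingers close. It gives the time, the measured TCP pose, the force and the opening at its end, in the units of the state.
- monitor.get_obs(): the state, without advancing time (a new reading comes with each control period).
- optics.read_camera(name): name is "scene" or "top" or "wrist"; returns a dict with "frame" (384x512x3 uint8, red, green, blue), "range_z" (384x512 float32, m along the optical axis (not along the pixel's ray), 0 where there is no reading), "fx", "fy", "cx", "cy" (pixels), "k1" (the pictures are not rectified: a ray, as slopes to the right and down, at radius r is drawn at 1 + k1 r^2 times it, then the intrinsics apply), "view" (4x4, takes a point from world to camera coordinates); the wrist camera has in their place "mount" (4x4, takes a point from camera to tool coordinates, whose origin is the TCP and whose axes are the flange's). Camera axes: x right, y down, z forward; pixel columns grow to the right and rows downward; lengths in m; the calibration is good to about 2 mm. A picture is of the moment at which its call begins: read the wrist's pose just before it.
- bot.job_done(): hands the job in, once; it reports no verdict.
The state is a dict: "clock": time; "joint_pos": joint angles; "dq": joint speeds; "joint_efforts": joint torques, N m; "position": TCP position; "tool_rot": TCP orientation; "wrist_force": force on the tool from outside, world axes, zero at the start; "wrist_torque": the same for the moment, N m; "grip_width": opening from 0.0 (shut) to 1.0 (fully open).
Only numpy, scipy, OpenCV 4.12 (cv2) and the standard library are available. Lean on these libraries where they do the work, as an engineer would, in place of code of your own. Each camera call takes 0.05 s, during which the arm holds its last target. There are 200 camera calls.

### The job

Fit the two cross bars to the small wooden drying rack. Take the long pale bar out of the sloped green tray and push it through the square hole in the rack's post until it sticks out equally on both sides; take the short dark bar out and lay it right down in the open slot on top of the post, also centred. Let go of both, leave the peeler lying in the tray and do not disturb the lemon beside the rack or the garlic beside the tray.

Things in the scene. Friction and masses are not known exactly. Their poses are not given: they have to be found in the camera images.
- tray: Fixed green tray, 232 mm (x) by 250 mm (y), its floor sloping 12 degrees, low side at -x (towards the robot), lined with cork. Two dividers along x make three lanes side by side in y, each 78 mm wide and 224 mm long inside; lane middles at y = -82, 0 and +82 mm. All walls and dividers 4 mm thick and 30 mm high above the sloping floor. Origin on the worktop under the tray's centre; the floor's upper face is 31 mm above it there. The tray may be turned; z is up.
- long_bar: Straight square bar of pale wood, 200 x 14 x 14 mm, about 40 g, edges rounded 3 mm, lying loose along the middle of one of the three lanes (which one varies), so tilted 12 degrees at first. Origin at its centre, x along its length, z at first square to the tray floor, upward.
- short_bar: Straight square bar of dark brown wood, 160 x 14 x 14 mm, about 40 g, edges rounded 3 mm, lying loose along another lane, tilted like the tray floor. Origin at its centre, x along its length, z at first square to the tray floor, upward.
- peeler: Blue-handled peeler, 170 x 25 x 18 mm, lying loose in the third lane; stays there. Origin at the middle of its underside, x along its length.
- rack: Fixed wooden stand: round foot 110 mm across and 16 mm high, square post 40 x 40 mm rising from its middle to 141 mm above the worktop. Origin at the centre of the foot's underside, z up. A square hole with brass trim runs through the post along the rack's y axis; an open-topped slot crosses the post's top along the rack's x axis. Behind it cabinets hang about half a metre above the worktop (from x = 0.57 m back, to the right of y = 0.03 m): keep the wrist in front of them.
- hole (a point): Centre of the square through hole in the rack's post, 105 mm above the worktop. Hole 20 mm wide (rack x) by 20 mm high (z), 40 mm long, running along this point's y axis, open at both ends; a bar may enter from either. Axes as the rack's.
- slot (a point): Middle of the floor of the slot in the top of the rack's post, 125 mm above the worktop. Slot 20 mm wide (rack y), 16 mm deep, open upward and at both ends, running along this point's x axis, 40 mm long. A bar lying in it has its centre 7 mm above this point. Axes as the rack's.
- lemon: Loose yellow lemon, 75 mm long, 58 mm high, lying on the worktop to the right of the rack; bystander.
- garlic: Loose garlic bulb, 56 mm across and high, on the worktop to the left of the tray; bystander.
There are look-alikes about, which are no part of the job. What is shaped like the rack but turquoise is not meant.

How it is judged (in metres and radians):
At the end, for the whole second after the job is handed in: The long bar runs through the hole (middle within 20 mm of its centre, within 0.3 rad of its axis); the short bar lies in the slot (middle within 20 mm of the slot point and at most 11 mm above it, within 0.2 rad of its direction); both at rest (distance between long_bar and hole below 0.02 m and angle between the x axis of long_bar and the y axis of rack, either way round below 0.3 rad and distance between short_bar and slot below 0.02 m and angle between the x axis of short_bar and the x axis of rack, either way round below 0.2 rad and z of short_bar in the frame of slot below 0.011 m and linear speed of each of long_bar, short_bar below 0.02 m/s and angular speed of each of long_bar, short_bar below 0.2 rad/s); the robot touches nothing.
It fails at once if the peeler is moved more than 50 mm (distance of peeler from where it was at the start of the episode above 0.05 m).
It fails at once if the lemon is moved more than 30 mm (distance of lemon from where it was at the start of the episode above 0.03 m).
It fails at once if the garlic is moved more than 30 mm (distance of garlic from where it was at the start of the episode above 0.03 m).
It also fails if it takes over 70 s, if anything falls off the work surface, if the arm or the gripper's body presses on something with over 40 N, if the wrist force passes 120 N, or if a joint passes its speed limit or range.

## Working session

There is one attempt and no reset: what is moved stays moved. The work goes in short steps, Python scripts to look and compute and a tool call to move; the robot and the scene stay as the last step left them, time stands still between calls to the robot, and variables do not carry over. Pictures are saved under pics/ and viewed, about 8 in all and at most 12, crops included, and the job is handed in when it is done.

Besides the shell and the picture viewer there is one more tool, called after "Request:" as a command line: name --argument value ..., lists and objects as JSON in quotes. step_arm: Moves the arm, as the interface text tells. Its arguments: {"type":"object","properties":{"commands":{"type":"array","items":{"type":"array"}},"hand":{"type":"number"},"grip_force":{"type":"number"}},"required":["commands"]}

```bash
mkdir -p pics; ls
python3 - <<'E'
from workcell import monitor, optics, bot
import cv2,numpy as np
o=monitor.get_obs(); print({k:np.round(v,3).tolist() for k,v in o.items()})
for n in ("scene","top"):
    c=optics.read_camera(n); cv2.imwrite(f"pics/{n}0.png",c["frame"][...,::-1]); np.savez(f"{n}0.npz",**c)
    print(n,c["fx"],c["fy"],c["cx"],c["cy"],c["k1"],np.round(c["view"],3).tolist(), (c["range_z"]>0).mean())
c=optics.read_camera("wrist"); print(np.round(c["mount"],3).tolist(),c["fx"],c["k1"])
E
```

```text
pics
{'clock': 0.0, 'joint_pos': [55.426, 14.85, 1.189, 76.413, -0.0, 81.257], 'dq': [0.084, 0.002, 0.038, -0.065, 0.063, 0.01], 'joint_efforts': [0.001, -55.565, 34.453, 0.014, -0.0, 0.0], 'position': [0.24, 0.495, 0.253], 'tool_rot': [[-0.9, 0.436, -0.001], [0.436, 0.9, -0.001], [0.0, -0.001, -1.0]], 'wrist_force': [-0.244, -0.263, -0.616], 'wrist_torque': [-0.031, 0.005, 0.012], 'grip_width': 1.005}
scene 402.4874492475783 402.4874492475783 256.9204009264413 189.35128644134025 -0.0857195874192718 [[0.754, -0.656, 0.005, -0.364], [-0.37, -0.432, -0.823, 0.26], [0.542, 0.619, -0.568, 1.026], [0.0, 0.0, 0.0, 1.0]] 0.9958699544270834
top 421.94440522375277 421.94440522375277 255.76860053255606 194.79000919068628 0.042772178044458146 [[0.02, -1.0, -0.004, -0.028], [-0.979, -0.019, -0.204, 0.486], [0.204, 0.008, -0.979, 1.13], [0.0, 0.0, 0.0, 1.0]] 0.9958648681640625
[[0.001, -0.949, -0.314, 0.08], [1.0, 0.001, -0.0, 0.001], [0.0, -0.314, 0.949, -0.121], [0.0, 0.0, 0.0, 1.0]] 298.23548702562806 -0.06167407638544947
```

View pics/scene0.png

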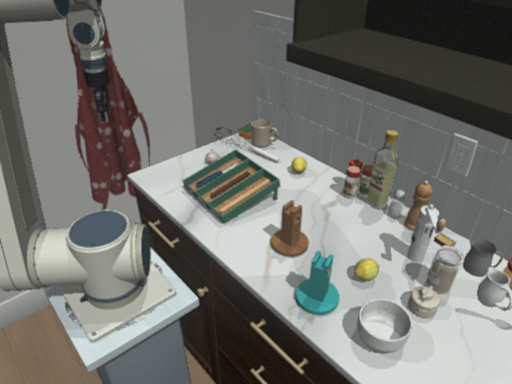

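View pics/top0.png

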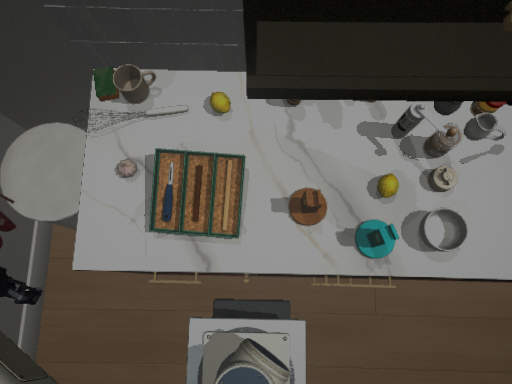

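The scene view shows the tray (185–280, 150–215), the brown rack at (291,230) and the turquoise look-alike at (319,283). The top view shows the lanes from left to right: peeler (168,190), dark short bar (197,193), pale long bar (227,196). The rack post is near (311,200) and the lemon near (388,185).

```bash
cat > h.py <<'E'
import numpy as np,cv2
def K(c): return np.array([[c["fx"],0,c["cx"]],[0,c["fy"],c["cy"]],[0,0,1.]],float)
def slopes(c,uv):
    uv=np.asarray(uv,float).reshape(-1,1,2)
    return cv2.undistortPoints(uv,K(c),np.array([float(c["k1"]),0,0,0,0])).reshape(-1,2)
def c2w(c,obs=None):
    if "view" in c: return np.linalg.inv(c["view"])
    T=np.eye(4);T[:3,:3]=obs["tool_rot"];T[:3,3]=obs["position"];return T@c["mount"]
def cloud(c,obs=None):
    h,w=c["range_z"].shape;v,u=np.mgrid[:h,:w]
    s=slopes(c,np.c_[u.ravel(),v.ravel()]);z=np.asarray(c["range_z"]).ravel()
    p=np.c_[s*z[:,None],z]; M=c2w(c,obs); return (p@M[:3,:3].T+M[:3,3]).reshape(h,w,3)
def plane(c,uv,z,obs=None):
    s=slopes(c,uv);M=c2w(c,obs);d=np.c_[s,np.ones(len(s))]@M[:3,:3].T;o=M[:3,3]
    return o+d*((z-o[2])/d[:,2])[:,None]
def project(c,P,obs=None):
    M=np.linalg.inv(c2w(c,obs));r,_=cv2.Rodrigues(M[:3,:3])
    return cv2.projectPoints(np.asarray(P,float).reshape(-1,1,3),r,M[:3,3],K(c),np.array([float(c["k1"]),0,0,0,0]))[0].reshape(-1,2)
def fitbar(P):
    m=np.median(P,0);d=np.linalg.svd(P-P.mean(0),full_matrices=False)[2][0]
    t=(P-m)@d;return m+d*(np.percentile(t,1)+np.percentile(t,99))/2,d,np.ptp(np.percentile(t,[1,99]))
E
python3 - <<'E'
from h import *
for n in("top","scene"):
    c={k:v for k,v in np.load(f"{n}0.npz").items()};W=cloud(c);f=c["frame"];hsv=cv2.cvtColor(f,cv2.COLOR_RGB2HSV)
    print(n)
    def blob(m):
        k,l,s,ce=cv2.connectedComponentsWithStats(m.astype(np.uint8),connectivity=8);return [(i,s[i],l==i) for i in np.argsort(-s[1:,4])[:5]+1]
    # tray: green
    H,S,V=[hsv[...,i].astype(int) for i in range(3)]
    g=(H>60)&(H<88)&(S>90)&(V<130)&(W[...,0]>.2)&(W[...,0]<.8)&(W[...,1]>0)
    P=W[g]; b=blob(g)[0][2];P=W[b];r=cv2.minAreaRect(P[:,:2].astype(np.float32)*1000);print("tray",r,P[:,2].min(),P[:,2].max())
    # post: points z>0.08 near expected
    for zz in(0.09,0.13):
        m=(W[...,2]>zz)&(W[...,2]<.2)&(W[...,0]>.3)&(W[...,0]<.75)
        for i,s,bb in blob(m):
            if s[4]>15:
                P=W[bb];print("z>",zz,s.tolist(),f[bb].mean(0).round(),P.mean(0).round(3),P.min(0).round(3),P.max(0).round(3),cv2.minAreaRect(P[:,:2].astype(np.float32)*1000))
    for y,x in ([(196,227),(193,197),(190,168)] if n=="top" else [(196,247),(183,232)]): print((x,y),f[y,x],hsv[y,x],W[y,x].round(4))
c={k:v for k,v in np.load("top0.npz").items()};f=c["frame"]
a=cv2.resize(f[140:245,145:250],None,fx=5,fy=5,interpolation=cv2.INTER_CUBIC)[:,:,::-1]
b=cv2.resize(f[175:240,280:330],None,fx=5,fy=5,interpolation=cv2.INTER_CUBIC)[:,:,::-1]
o=np.zeros((525,780,3),np.uint8);o[:,:525]=a;o[:325,525:775]=b;cv2.imwrite("pics/crop0.png",o)
E
```

```text
top
tray ((379.09417724609375, 97.8135986328125), (39.14485549926758, 21.485292434692383), 61.881839752197266) 0.004512777850181893 0.04137101663870668
z> 0.09 [400, 101, 62, 51, 1090] [100.  98.  95.] [ 0.667 -0.477  0.14 ] [ 0.61  -0.569  0.09 ] [ 0.722 -0.414  0.199] ((663.3450927734375, -488.2637939453125), (165.88827514648438, 81.50817108154297), 69.01605987548828)
z> 0.09 [374, 223, 25, 23, 355] [33. 93. 91.] [ 0.374 -0.352  0.128] [ 0.349 -0.38   0.091] [ 0.402 -0.33   0.145] ((375.7652893066406, -355.430419921875), (41.58449935913086, 42.48848342895508), 22.337995529174805)
z> 0.09 [303, 189, 19, 20, 312] [84. 61. 43.] [ 0.463 -0.165  0.128] [ 0.444 -0.188  0.09 ] [ 0.487 -0.144  0.146] ((465.10882568359375, -165.61178588867188), (40.70845413208008, 41.505279541015625), 5.250576019287109)
z> 0.09 [488, 103, 18, 4, 54] [76. 26. 23.] [ 0.746 -0.678  0.096] [ 0.74 -0.7   0.09] [ 0.75  -0.658  0.1  ] ((744.7640991210938, -679.1497802734375), (9.499591827392578, 42.1420783996582), 0.33541062474250793)
z> 0.13 [405, 101, 48, 37, 587] [111. 111. 110.] [ 0.679 -0.45   0.167] [ 0.615 
[... 2916 characters left out ...]
5 0.166] [0.3   0.908 0.131] [0.361 0.982 0.199] ((320.5931701660156, 938.404052734375), (60.3519287109375, 70.88162231445312), 21.792781829833984)
z> 0.13 [324, 255, 9, 14, 74] [ 64. 141. 140.] [ 0.376 -0.371  0.14 ] [ 0.359 -0.379  0.13 ] [ 0.397 -0.357  0.145] ((377.927490234375, -367.2441101074219), (40.454036712646484, 13.1987886428833), 22.050262451171875)
z> 0.13 [311, 251, 10, 14, 73] [ 70. 141. 139.] [ 0.365 -0.343  0.139] [ 0.347 -0.352  0.13 ] [ 0.386 -0.33   0.143] ((366.4176025390625, -341.72802734375), (38.406982421875, 10.330923080444336), 23.72503089904785)
(247, 196) [144 117  87] [ 16 101 144] [0.4877 0.0552 0.0415]
(232, 183) [80 57 43] [ 11 118  80] [0.4955 0.1434 0.0439]
```

View pics/crop0.png

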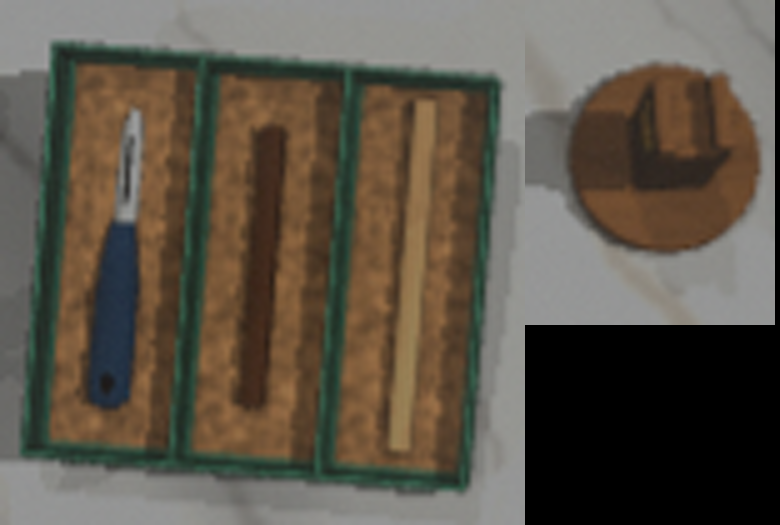

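The crop shows the long bar in the right lane, the short bar in the middle lane and the peeler in the left lane. From the cloud, the rack centre is about (0.465, -0.166) with a yaw of about 5°, its slot running roughly along world x. I'll move to a wrist view of the tray next.

Request:
step_arm --commands '[[[-3.7,-2.6,-0.3],0],[[-3.7,-2.6,-0.3],0],[[-3.7,-2.6,-0.3],0],[[-3.7,-2.6,-0.3],0],[[-3.7,-2.6,-0.3],0],[[-3.7,-2.6,-0.3],0],[[-3.7,-2.6,-0.3],0],[[-3.7,-2.6,-0.3],0],[[-3.7,-2.6,-0.3],0],[[-3.7,-2.6,-0.3],0],[[0,0,0],-10.7],[[0,0,0],-10.7]]' --hand 150 --grip_force 20

```text
clock: 1.65
position: [0.4596, 0.0991, 0.2829]
tool_rot: [[-0.997, 0.073, -0.001], [0.073, 0.997, 0.0], [0.001, -0.0, -1.0]]
wrist_force: [-0.4, 0.4, -0.5]
grip_width: 0.416
```

```bash
cat > seg.py <<'E'
from h import *
def comp(m):
    k,l,s,ce=cv2.connectedComponentsWithStats(m.astype(np.uint8));i=1+np.argmax(s[1:,4]);return l==i
def bars(f,W):
    hsv=cv2.cvtColor(cv2.GaussianBlur(f,(3,3),0),cv2.COLOR_RGB2HSV).astype(int);H,S,V=[hsv[...,i] for i in range(3)]
    reg=(W[...,0]>.3)&(W[...,0]<.68)&(W[...,1]>-.0)&(W[...,1]<.3)&(W[...,2]>.02)
    return H,S,V,reg
E
python3 - <<'E'
from workcell import monitor,optics
from seg import *
o=monitor.get_obs();c=optics.read_camera("wrist");f=c["frame"];W=cloud(c,o)
import pickle;pickle.dump((o,c),open("w1.pkl","wb"))
print(np.round(o["position"],4),np.round(o["tool_rot"],3).tolist(),o["grip_width"],o["clock"])
cv2.imwrite("pics/w1.png",f[...,::-1])
E
```

```text
[0.4596 0.0991 0.2829] [[-0.997, 0.073, -0.001], [0.073, 0.997, 0.0], [0.001, -0.0, -1.0]] 0.41581867262584726 1.65
```

View pics/w1.png

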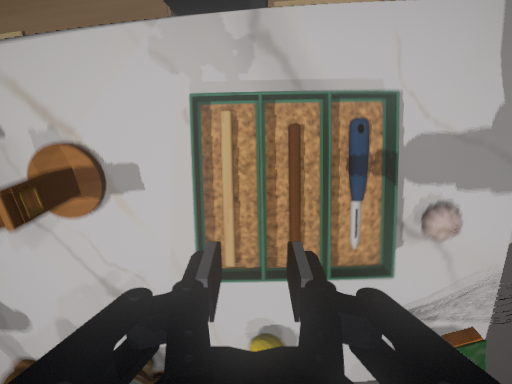

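The wrist view shows the long bar from (226,111) to (229,266), the short bar from (294,124) to under the finger, and the peeler at (358,185). The brass-trimmed hole is at (32,197).

```bash
cat > fit.py <<'E'
from seg import *
import pickle
def edges(f,rows,u0,u1,sgn):  # bar left/right edge columns by gradient
    g=cv2.GaussianBlur(cv2.cvtColor(f,cv2.COLOR_RGB2GRAY).astype(np.float32),(5,3),0)
    out=[]
    for r in rows:
        d=sgn*np.gradient(g[r,u0:u1]);out.append((u0+np.argmax(d),u0+np.argmin(d),r))
    return np.array(out)
if __name__=="__main__":
    o,c=pickle.load(open("w1.pkl","rb"));f=c["frame"];W=cloud(c,o)
    T=dict(np.load("top0.npz"));WT=cloud(T)
    for name,(u0,u1,v0,v1),sgn,tb in(("long",(212,244,100,280),1,(205,245,150,240)),("short",(280,308,115,240),-1,(182,212,150,235))):
        for cam,cc,WW,(a,b,v,w) in(("wrist",c,W,(u0,u1,v0,v1)),("top",T,WT,(tb[0],tb[1],tb[2],tb[3]))):
            F=cc["frame"].astype(int)[v:w,a:b];Q=WW[v:w,a:b]
            hsv=cv2.cvtColor(cc["frame"],cv2.COLOR_RGB2HSV).astype(int)[v:w,a:b]
            br=F.sum(2);
            # floor plane robust fit, then points 8..20mm above
            P=Q.reshape(-1,3);P=P[P[:,2]>.01];
            pl=None
            rng=np.random.default_rng(0);best=0
            for _ in range(300):
                s=P[rng.choice(len(P),3,False)];n=np.cross(s[1]-s[0],s[2]-s[0]);L=np.linalg.norm(n)
                if L<1e-9: continue
                n=n/L*np.sign(n[2]);
                if n[2]<.95: continue
                k=(np.abs((P-s[0])@n)<.002).sum()
                if k>best:best=k;pl=(n,s[0])
            n,p0=pl;h=(Q-p0)@n
            m=comp((h>.009)&(h<.019)&(hsv[...,0]<40))
            B=Q[m];m0,d,L=fitbar(B);d=d*np.sign(d[0])
            print(name,cam,"floor tilt",np.degrees(np.arccos(n[2])).round(1),"mid",m0.round(4),"yaw",np.degrees(np.arctan2(d[1],d[0])).round(2),"pitch",np.degrees(np.arcsin(d[2])).round(1),"L",L.round(4),"h",np.median(h[m]).round(4),m.sum())
            k,l=np.nonzero(m);ends=[int(k.min()+v),int(k.max()+v)];print("   rows",ends)
    # two-view triangulation of near end of each bar
E
python3 fit.py
python3 - <<'E'
from fit import *
o,c=pickle.load(open("w1.pkl","rb"));T=dict(np.load("top0.npz"))
def tri(a,ao,ua,b,bo,ub):
    A=c2w(a,ao);B=c2w(b,bo);da=A[:3,:3]@np.r_[slopes(a,[ua])[0],1];db=B[:3,:3]@np.r_[slopes(b,[ub])[0],1]
    t=np.linalg.lstsq(np.c_[da,-db],B[:3,3]-A[:3,3],rcond=None)[0];p=A[:3,3]+da*t[0];q=B[:3,3]+db*t[1];return (p+q)/2,np.linalg.norm(p-q)
# crop scale5 origin (145,140): long near end (399,448), far (425,101); short near (250,405)
for n,uw,ct in(("long near",(226.5,111),(399,450)),("long far",(229,266),(425,100)),("short near",(294.5,124),(250,407))):
    print(n,tri(c,o,uw,T,None,(145+ct[0]/5,140+ct[1]/5)))
W=cloud(c,o);m=(W[...,2]>.135)&(W[...,2]<.16)&(W[...,1]<-.1)&(W[...,0]<.6);P=W[m];print(len(P),P.min(0),P.max(0),cv2.minAreaRect(P[:,:2].astype(np.float32)*1000))
E
```

```text
long wrist floor tilt 12.0 mid [0.4871 0.0641 0.0451] yaw -3.55 pitch 12.1 L 0.1931 h 0.0133 1734
   rows [110, 266]
long top floor tilt 12.0 mid [0.4865 0.0633 0.0447] yaw -3.55 pitch 11.9 L 0.1933 h 0.0132 336
   rows [160, 229]
short wrist floor tilt 12.0 mid [0.4839 0.149  0.0431] yaw -3.39 pitch 12.1 L 0.1426 h 0.0135 1274
   rows [124, 239]
short top floor tilt 11.7 mid [0.4914 0.1478 0.0437] yaw -3.54 pitch 12.0 L 0.1546 h 0.0127 263
   rows [165, 220]
long near (array([ 0.39254325,  0.0689853 , -0.00105217]), np.float64(0.00016877813368767927))
long far (array([0.58310609, 0.05747086, 0.06485161]), np.float64(0.003258650191384767))
short near (array([ 0.41731092,  0.1585606 , -0.01497735]), np.float64(0.0015580231755145826))
412 [ 0.44344325 -0.15465569  0.13500942] [ 0.48369006 -0.1426097   0.14314684] ((463.6297302246094, -148.81085205078125), (40.294273376464844, 11.80897045135498), 1.6128045320510864)
```

Wrist and top depth agree within 1 mm. The long bar's middle is (0.487, 0.064), its top at z 0.045 and its yaw -3.5°. I'll grasp it 60 mm towards the high (far) end.

Request:
step_arm --commands '[[[-2.95,-1.09,0],-0.6],[[-2.95,-1.09,0],0],[[-2.95,-1.09,0],0],[[0,0,4.5],0],[[0,0,4.5],0],[[0,0,4.5],0],[[0,0,3.5],0],[[0,0,2.0],0],[[0,0,1.2],0],[[0,0,0.7],0],[[0,0,0.4],0],[[0,0,0],0]]'

```text
clock: 3.2
position: [0.5456, 0.061, 0.0706]
tool_rot: [[-0.998, 0.067, 0.001], [0.067, 0.998, -0.0], [-0.001, 0.0, -1.0]]
wrist_force: [0.4, -0.1, 0.2]
grip_width: 0.411
```

Request:
step_arm --commands '[[[0,0,0],0],[[0,0,0],0],[[0,0,0],0],[[0,0,0],0],[[0,0,0],0],[[0,0,-1],0],[[0,0,-3],0],[[0,0,-4],0],[[0,0,-4],0],[[0,0,-2],0]]' --hand 255 --grip_force 30

```text
clock: 4.45
position: [0.5458, 0.061, 0.2131]
tool_rot: [[-0.998, 0.067, 0.003], [0.067, 0.998, -0.0], [-0.003, 0.0, -1.0]]
wrist_force: [0.2, 0.4, -1.1]
grip_width: 0.154
```

The bar is held (opening about 13 mm). I'll take one wrist view of the rack on the way.

Request:
step_arm --commands '[[[1.4,-3.9,-2.2],0],[[1.4,-3.9,-2.2],0],[[1.4,-3.9,-2.2],0],[[1.4,-3.8,-2.2],0],[[0,0,0],0],[[0,0,0],0]]'

```text
clock: 5.2
position: [0.479, -0.0898, 0.2983]
tool_rot: [[-0.998, 0.067, 0.0], [0.067, 0.998, 0.0], [-0.0, 0.0, -1.0]]
wrist_force: [0.4, -0.3, -1.0]
grip_width: 0.153
```

Run:
```python
from workcell import monitor,optics
from fit import *
o=monitor.get_obs();c=optics.read_camera("wrist");f=c["frame"];W=cloud(c,o);pickle.dump((o,c),open("w2.pkl","wb"))
print(np.round(o["position"],4),np.round(o["wrist_force"],1))
cv2.imwrite("pics/w2.png",f[...,::-1])
m=(W[...,2]>.132)&(W[...,2]<.155)&(W[...,1]<-.13)&(W[...,1]>-.25)&(W[...,0]<.55)&(W[...,0]>.4)
k,l,s,ce=cv2.connectedComponentsWithStats(m.astype(np.uint8))
for i in range(1,k):
    if s[i,4]>60:
        P=W[l==i];print(s[i],np.median(P,0).round(4),P.min(0).round(4),P.max(0).round(4),cv2.minAreaRect(P[:,:2].astype(np.float32)*1000))
P=W[m];print(cv2.minAreaRect(P[:,:2].astype(np.float32)*1000))
m=(W[...,2]>.12)&(W[...,2]<.13)&(W[...,1]<-.13)&(W[...,1]>-.25)&(W[...,0]<.5)&(W[...,0]>.43);P=W[m];print("slot floor",len(P),np.median(P,0))
```

```text
[ 0.479  -0.0898  0.2983] [ 0.4 -0.3 -1. ]
[180 152  19  41 467] [ 0.4617 -0.1492  0.141 ] [ 0.4436 -0.1569  0.132 ] [ 0.4827 -0.1444  0.1431] ((463.2425537109375, -150.30203247070312), (39.57000732421875, 10.505836486816406), 4.305405616760254)
[150 156  21  42 518] [ 0.4649 -0.1786  0.141 ] [ 0.446  -0.1861  0.1321] [ 0.4863 -0.1733  0.1436] ((466.24285888671875, -180.04124450683594), (40.40635681152344, 10.788830757141113), 4.724582672119141)
((464.9390563964844, -165.20294189453125), (40.40169906616211, 40.62008285522461), 5.043944358825684)
slot floor 804 [ 0.46345919 -0.16664446  0.12543349]
```

View pics/w2.png

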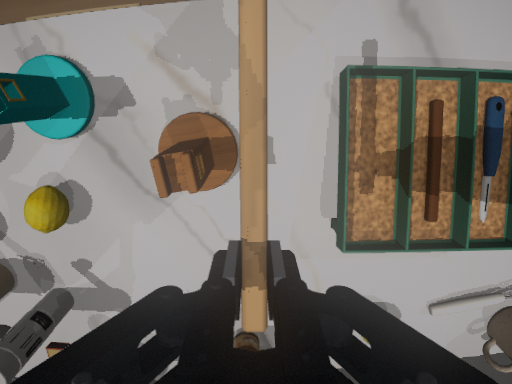

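The rack centre is (0.4648, -0.1653), yaw 5.1°, prong tops at z 0.141 and slot floor at 0.1254, all matching the text. I'll turn the bar 99° and then level it on the clear worktop in front of the rack.

Request:
step_arm --commands '[[[0,0,0],-9.9],[[0,0,0],-9.9],[[0,0,0],-9.9],[[0,0,0],-9.9],[[0,0,0],-9.9],[[0,0,0],-9.9],[[0,0,0],-9.9],[[0,0,0],-9.9],[[0,0,0],-9.9],[[0,0,0],-9.9],[[0,0,0],0]]'

```text
clock: 6.62
position: [0.4793, -0.089, 0.2976]
tool_rot: [[0.091, -0.996, -0.001], [-0.996, -0.091, 0.001], [-0.001, 0.001, -1.0]]
wrist_force: [-0.0, 0.5, -0.3]
grip_width: 0.151
```

Request:
step_arm --commands '[[[-1.8,3.2,0],0],[[-1.8,3.2,0],0],[[-1.8,3.2,0],0],[[-1.8,3.2,0],0],[[0,0,4.5],0],[[0,0,5],0],[[0,0,5],0],[[0,0,4.5],0],[[0,0,2],0],[[0,0,0.8],0],[[0,0,0],0]]' --grip_force 20

```text
clock: 8.0
position: [0.3452, -0.0295, 0.0803]
tool_rot: [[0.089, -0.996, -0.0], [-0.996, -0.089, 0.0], [-0.0, 0.0, -1.0]]
wrist_force: [1.0, 0.6, -0.1]
grip_width: 0.15
```

Request:
step_arm --commands '[[[0,0,1.2],0],[[0,0,0.8],0],[[0,0,0.8],0],[[0,0,0.7],0],[[0,0,0.6],0],[[0,0,0.5],0],[[0,0,0.3],0],[[0,0,0],0]]'

```text
clock: 9.0
position: [0.3451, -0.0298, 0.0311]
tool_rot: [[0.09, -0.996, -0.0], [-0.996, -0.09, 0.0], [-0.0, 0.0, -1.0]]
wrist_force: [0.4, 1.8, 1.1]
grip_width: 0.151
```

Request:
step_arm --commands '[[[0,0,0.2],0],[[0,0,0.1],0],[[0,0,0.1],0],[[0,0,0],0]]'

```text
clock: 9.5
position: [0.3452, -0.0298, 0.0273]
tool_rot: [[0.09, -0.996, 0.0], [-0.996, -0.09, -0.0], [0.0, -0.0, -1.0]]
wrist_force: [1.0, 1.8, 2.0]
grip_width: 0.155
```

```bash
cat > bar.py <<'E'
from workcell import monitor,optics
from fit import *
import sys
o=monitor.get_obs();print(np.round(o["position"],4),np.round(o["wrist_force"],1),o["grip_width"],o["clock"])
x0,x1,y0,y1,z0,z1=map(float,sys.argv[1:7])
for n in sys.argv[7:]:
    c=optics.read_camera(n);W=cloud(c,o if n=="wrist" else None);hsv=cv2.cvtColor(c["frame"],cv2.COLOR_RGB2HSV).astype(int)
    m=(W[...,0]>x0)&(W[...,0]<x1)&(W[...,1]>y0)&(W[...,1]<y1)&(W[...,2]>z0)&(W[...,2]<z1)&(hsv[...,1]>80)&(hsv[...,0]<30)
    if m.sum()<20: print(n,m.sum());continue
    m=comp(m);B=W[m];p,d,L=fitbar(B);d*=np.sign(d[np.argmax(abs(d))])
    e=[p-d*L/2,p+d*L/2]
    print(n,m.sum(),"mid",p.round(4),"yaw",np.degrees(np.arctan2(d[1],d[0])).round(1),"pitch",np.degrees(np.arcsin(d[2])).round(1),"L",L.round(3),"ends",np.round(e,3).tolist())
    cv2.imwrite(f"pics/last_{n}.png",c["frame"][...,::-1])
E
python3 bar.py .32 .37 -.3 .1 .006 .03 top scene wrist
```

```text
[ 0.3452 -0.0298  0.0273] [1.  1.8 2. ] 0.15453197313525358 9.5
top 147 mid [ 0.3554 -0.1416  0.0131] yaw 95.7 pitch 0.1 L 0.092 ends [[0.36, -0.188, 0.013], [0.351, -0.096, 0.013]]
scene 196 mid [ 0.3484 -0.1127  0.0141] yaw 94.6 pitch 0.3 L 0.155 ends [[0.355, -0.19, 0.014], [0.342, -0.035, 0.015]]
wrist 9255 mid [ 0.3493 -0.0708  0.0144] yaw 95.2 pitch 0.1 L 0.151 ends [[0.356, -0.146, 0.014], [0.342, 0.004, 0.014]]
```

The bar is level (0.1–0.3°). The held end is 160 mm from the TCP and the bar centre is 20.3 mm below it. I'll lift and stage it to the left of the hole.

Request:
step_arm --commands '[[[0,0,-2.5],0],[[0,0,-4],0],[[0,0,-3.3],0],[[-2.7,0,0],0],[[-2.7,0,0],0],[[0,-3.5,0],0],[[0,-3.6,0],0],[[0,-2.8,0],0],[[0,-0.8,0],0],[[0,0,0],0],[[0,0,0],0]]' --grip_force 40

```text
clock: 11.02
position: [0.4458, 0.0336, 0.1252]
tool_rot: [[0.09, -0.996, -0.001], [-0.996, -0.09, 0.0], [-0.0, 0.001, -1.0]]
wrist_force: [0.0, 0.3, 0.3]
grip_width: 0.144
```

```bash
python3 bar.py .42 .49 -.135 .1 .09 .122 top scene wrist
```

```text
[0.4458 0.0336 0.1252] [0.  0.3 0.3] 0.14436450734085024 11.025
top 257 mid [ 0.4533 -0.0608  0.109 ] yaw 95.3 pitch 1.9 L 0.13 ends [[0.459, -0.125, 0.107], [0.447, 0.004, 0.111]]
scene 215 mid [ 0.4489 -0.0506  0.1094] yaw 95.0 pitch 0.7 L 0.153 ends [[0.456, -0.127, 0.109], [0.442, 0.026, 0.11]]
wrist 9379 mid [ 0.45   -0.0073  0.1112] yaw 95.1 pitch 1.5 L 0.153 ends [[0.457, -0.084, 0.109], [0.443, 0.069, 0.113]]
```

The tip has sagged about 1.5°, so I'll raise it 3 mm and shift 1 mm in x, then enter slowly.

Request:
step_arm --commands '[[[0,-0.1,-0.3],0],[[1.0,0,0],0],[[0.6,0,0],0],[[0.6,0,0],0],[[0.6,0,0],0],[[0.6,0,0],0],[[0.6,0,0],0],[[0,0,0],0]]'

```text
clock: 12.18
position: [0.4516, -0.0065, 0.1283]
tool_rot: [[0.089, -0.996, 0.0], [-0.996, -0.089, -0.0], [0.0, -0.0, -1.0]]
wrist_force: [0.2, 0.0, -0.0]
grip_width: 0.149
```

```bash
python3 bar.py .42 .49 -.14 .1 .09 .122 top wrist
```

```text
[ 0.4516 -0.0065  0.1283] [ 0.2  0.  -0. ] 0.14900000833569585 12.175
top 180 mid [ 0.4589 -0.0951  0.1121] yaw 95.8 pitch 1.1 L 0.088 ends [[0.463, -0.139, 0.111], [0.454, -0.051, 0.113]]
wrist 9256 mid [ 0.4556 -0.0475  0.1143] yaw 95.1 pitch 1.5 L 0.153 ends [[0.462, -0.124, 0.112], [0.449, 0.029, 0.116]]
```

There is no force and the tip is inside, so I'll continue 10 cm.

Request:
step_arm --commands '[[[1,0,0],0],[[1,0,0],0],[[1,0,0],0],[[1,0,0],0],[[1,0,0],0],[[0,0,0],0]]'

```text
clock: 13.02
position: [0.4561, -0.0566, 0.1282]
tool_rot: [[0.089, -0.996, -0.0], [-0.996, -0.089, -0.0], [0.0, 0.0, -1.0]]
wrist_force: [-0.6, 0.5, -0.7]
grip_width: 0.146
```

Request:
step_arm --commands '[[[1,0,0],0],[[1,0,0],0],[[1,0,0],0],[[1,0,0],0],[[0.9,0,0],0],[[0,0,0],0]]'

```text
clock: 13.78
position: [0.4605, -0.1053, 0.1282]
tool_rot: [[0.089, -0.996, -0.0], [-0.996, -0.089, 0.0], [-0.0, 0.0, -1.0]]
wrist_force: [-0.6, 0.8, 0.1]
grip_width: 0.149
```

```bash
python3 bar.py .43 .51 -.3 -.187 .09 .125 top scene; python3 bar.py .43 .51 -.143 0.1 .09 .125 top scene
```

```text
[ 0.4605 -0.1053  0.1282] [-0.6  0.8  0.1] 0.1487462644290831 13.775
top 133 mid [ 0.4707 -0.2288  0.1111] yaw 94.8 pitch 2.1 L 0.071 ends [[0.474, -0.264, 0.11], [0.468, -0.193, 0.112]]
scene 142 mid [ 0.4653 -0.225   0.1114] yaw 99.6 pitch -2.4 L 0.081 ends [[0.472, -0.265, 0.113], [0.459, -0.185, 0.11]]
[ 0.4603 -0.1047  0.1282] [ 0.4  0.4 -0.6] 0.14632524435237268 13.875
top 0
scene 26 mid [ 0.457  -0.1211  0.1144] yaw 66.2 pitch 5.8 L 0.028 ends [[0.451, -0.134, 0.113], [0.462, -0.109, 0.116]]
```

The right end is at y -0.265, exactly the ideal. I'll lower slightly, release and rise.

Request:
step_arm --commands '[[[0,0,0.4],0],[[0,0,0],0]]' --grip_force 20

```text
clock: 14.22
position: [0.4603, -0.1045, 0.124]
tool_rot: [[0.09, -0.996, -0.0], [-0.996, -0.09, 0.0], [-0.0, 0.0, -1.0]]
wrist_force: [0.8, 0.4, -0.5]
grip_width: 0.147
```

Request:
step_arm --commands '[[[0,0,0],0],[[0,0,0],0],[[0,0,0],0],[[0,0,-1],0],[[0,0,-3],0],[[0,0,-4],0],[[0,0,-4],0],[[0,0,-2],0],[[0,0,0],0]]' --hand 150

```text
clock: 15.35
position: [0.4609, -0.1049, 0.266]
tool_rot: [[0.09, -0.996, 0.003], [-0.996, -0.09, -0.001], [0.002, -0.003, -1.0]]
wrist_force: [-0.6, -0.2, 0.7]
grip_width: 0.41
```

```bash
python3 bar.py .43 .51 -.3 -.187 .09 .125 top scene; python3 bar.py .43 .51 -.143 0.1 .085 .125 top scene wrist
```

```text
[ 0.4609 -0.1049  0.266 ] [-0.6 -0.2  0.7] 0.4102817397138444 15.35
top 101 mid [ 0.4719 -0.2359  0.1083] yaw 95.8 pitch -0.1 L 0.054 ends [[0.475, -0.263, 0.108], [0.469, -0.209, 0.108]]
scene 146 mid [ 0.4665 -0.2241  0.108 ] yaw 101.6 pitch -1.0 L 0.08 ends [[0.474, -0.263, 0.109], [0.458, -0.185, 0.107]]
[ 0.4602 -0.1046  0.2638] [0.5 0.3 0.4] 0.4135841135311064 15.45
top 0
scene 74 mid [ 0.4549 -0.1015  0.109 ] yaw 93.6 pitch -0.2 L 0.061 ends [[0.457, -0.132, 0.109], [0.453, -0.071, 0.109]]
wrist 987 mid [ 0.4615 -0.1041  0.1097] yaw 95.1 pitch 0.1 L 0.073 ends [[0.465, -0.14, 0.11], [0.458, -0.068, 0.11]]
```

The long bar is level and centred, with ends at y -0.264 and -0.067. Next is the short bar, with its grasp point at (0.542, 0.1455).

Request:
step_arm --commands '[[[0,0,0],9.8],[[0,0,0],9.8],[[0,0,0],9.8],[[0,0,0],9.8],[[0,0,0],9.8],[[0,0,0],9.8],[[0,0,0],9.8],[[0,0,0],9.8],[[0,0,0],9.8],[[0,0,0],9.8],[[0,0,0],0.5],[[0,0,0],0]]'

```text
clock: 17.1
position: [0.4603, -0.1047, 0.2639]
tool_rot: [[-0.999, 0.055, -0.001], [0.055, 0.999, 0.0], [0.001, 0.0, -1.0]]
wrist_force: [0.2, -0.3, 0.3]
grip_width: 0.41
```

Request:
step_arm --commands '[[[-1.1,4.25,0],0],[[-1.1,4.25,0],0],[[-1.1,4.25,0],0],[[-1.1,4.25,0],0],[[-1.1,4.25,0],0],[[-1.1,4.2,0],0],[[0,0,4],0],[[0,0,2],0],[[0,0,0],0],[[0,0,0],0]]'

```text
clock: 18.35
position: [0.5414, 0.1455, 0.2052]
tool_rot: [[-0.998, 0.057, 0.001], [0.057, 0.998, 0.0], [-0.001, 0.0, -1.0]]
wrist_force: [0.7, -0.5, 0.4]
grip_width: 0.411
```

Run:
```python
from workcell import monitor,optics
from fit import *
o=monitor.get_obs();c=optics.read_camera("wrist");W=cloud(c,o);R=np.array(o["tool_rot"]);p=np.array(o["position"])
print(p.round(4),np.degrees(np.arctan2(R[1,0],R[0,0])).round(2),o["clock"])
f=c["frame"].astype(int);s=f.sum(2)
hsv=cv2.cvtColor(c["frame"],cv2.COLOR_RGB2HSV).astype(int)
m=(W[...,0]>.39)&(W[...,0]<.6)&(abs(W[...,1]-.148)<.02)
h=W[...,2]-(.0443+.2126*(W[...,0]-.491))
m&=(abs(h)<.006)
m=comp(m);q,d,L=fitbar(W[m]);d*=np.sign(d[0]);print(m.sum(),q.round(4),np.degrees(np.arctan2(d[1],d[0])),d[2],L,W[m].min(0),W[m].max(0))
```

```text
[0.5414 0.1455 0.2052] 176.73 18.35
2585 [0.4911 0.1489 0.0448] -3.6450060026951747 0.20771646315824827 0.153875408348072 [0.41416147 0.13766295 0.02656203] [0.56874002 0.16021181 0.06195822]
```

Request:
step_arm --commands '[[[0,0,4],0.3],[[0,0,4],0],[[0,0,2.8],0],[[0,0,1.5],0],[[0,0,0.8],0],[[0,0,0.5],0],[[0,0,0],0]]'

```text
clock: 19.27
position: [0.5414, 0.1456, 0.0687]
tool_rot: [[-0.998, 0.063, 0.001], [0.063, 0.998, 0.0], [-0.001, 0.0, -1.0]]
wrist_force: [-0.6, 0.7, -0.5]
grip_width: 0.41
```

Request:
step_arm --commands '[[[0,0,0],0],[[0,0,0],0],[[0,0,0],0],[[0,0,0],0],[[0,0,0],0],[[0,0,-1],0],[[0,0,-3],0],[[0,0,-4.5],0],[[0,0,-4.5],0],[[0,0,-2],0],[[0,0,0],0]]' --hand 255 --grip_force 30

```text
clock: 20.65
position: [0.5416, 0.1456, 0.2201]
tool_rot: [[-0.998, 0.063, 0.003], [0.063, 0.998, 0.0], [-0.003, 0.001, -1.0]]
wrist_force: [0.5, 0.3, -0.5]
grip_width: 0.148
```

Request:
step_arm --commands '[[[0,0,0],10.1],[[0,0,0],10.1],[[0,0,0],10.1],[[0,0,0],10.1],[[0,0,0],10.1],[[0,0,0],10.1],[[0,0,0],10.1],[[0,0,0],10.1],[[0,0,0],10.1]]'

```text
clock: 21.78
position: [0.5405, 0.1455, 0.2168]
tool_rot: [[0.085, 0.996, -0.002], [0.996, -0.085, -0.0], [-0.0, -0.002, -1.0]]
wrist_force: [0.7, -0.8, -0.8]
grip_width: 0.151
```

Request:
step_arm --commands '[[[0,0,0],10.1],[[0,0,0],10.1],[[0,0,0],10.1],[[0,0,0],10.1],[[0,0,0],10.1],[[0,0,0],10.1],[[0,0,0],10.1],[[0,0,0],9.7],[[0,0,0],0]]'

```text
clock: 22.9
position: [0.5413, 0.1384, 0.2171]
tool_rot: [[0.995, 0.099, -0.003], [0.099, -0.995, 0.005], [-0.002, -0.005, -1.0]]
wrist_force: [0.7, -0.5, -0.5]
grip_width: 0.153
```

Request:
step_arm --commands '[[[-3.6,2.6,0],0],[[-3.5,2.6,0],0],[[-3.5,2.6,0],0],[[-3.5,2.6,0],0],[[-3.5,2.7,0],0],[[-3.5,2.6,0],0],[[0,0,0],0]]'

```text
clock: 23.78
position: [0.3455, -0.0393, 0.2172]
tool_rot: [[0.995, 0.095, -0.001], [0.095, -0.995, 0.005], [-0.0, -0.005, -1.0]]
wrist_force: [0.2, 0.8, -0.0]
grip_width: 0.15
```

Request:
step_arm --commands '[[[0,-0.8,3],0.3],[[0,0,4],0],[[0,0,4],0],[[0,0,2.7],0],[[0,0,0],0]]' --grip_force 20

```text
clock: 24.4
position: [0.3455, -0.0288, 0.0791]
tool_rot: [[0.996, 0.094, -0.004], [0.094, -0.996, 0.007], [-0.004, -0.007, -1.0]]
wrist_force: [0.3, 0.1, -0.1]
grip_width: 0.152
```

Request:
step_arm --commands '[[[0,0,1.2],0],[[0,0,0.8],0],[[0,0,0.8],0],[[0,0,0.7],0],[[0,0,0.6],0],[[0,0,0.4],0],[[0,0,0.3],0],[[0,0,0.2],0],[[0,0,0],0]]'

```text
clock: 25.52
position: [0.3464, -0.0294, 0.0305]
tool_rot: [[0.996, 0.094, -0.001], [0.094, -0.996, 0.005], [-0.0, -0.005, -1.0]]
wrist_force: [-0.9, -0.4, 2.2]
grip_width: 0.152
```

```bash
python3 bar.py .29 .55 -.06 .015 .006 .03 top scene wrist; python3 -c "
from workcell import monitor;import numpy as np;o=monitor.get_obs();print(np.round(o['joint_pos'],1),np.round(o['tool_rot'],3).tolist())"
```

```text
[ 0.3464 -0.0294  0.0305] [-0.9 -0.4  2.2] 0.15235070096947567 25.525
top 3
scene 77 mid [ 0.42   -0.0259  0.0144] yaw 6.4 pitch -0.6 L 0.099 ends [[0.371, -0.031, 0.015], [0.469, -0.02, 0.014]]
wrist 7668 mid [ 0.3949 -0.0243  0.0164] yaw 5.5 pitch -1.5 L 0.141 ends [[0.325, -0.031, 0.018], [0.465, -0.018, 0.015]]
[-19.    7.5 -45.8  36.8   0.3 155.6] [[0.996, 0.094, -0.0], [0.094, -0.996, 0.005], [0.0, -0.005, -1.0]]
```

Request:
step_arm --commands '[[[0,0,0.2],0],[[0,0,0.15],0],[[0,0,0],0]]'

```text
clock: 26.05
position: [0.3464, -0.0293, 0.0271]
tool_rot: [[0.996, 0.094, -0.0], [0.094, -0.996, 0.005], [0.0, -0.005, -1.0]]
wrist_force: [-2.7, -0.1, 6.1]
grip_width: 0.15
```

```bash
python3 bar.py .29 .55 -.06 .015 .006 .03 scene wrist
```

```text
[ 0.3464 -0.0293  0.0271] [-2.7 -0.1  6.1] 0.1501632655895798 26.05
scene 73 mid [ 0.4206 -0.026   0.0133] yaw 6.6 pitch 0.7 L 0.098 ends [[0.372, -0.032, 0.013], [0.47, -0.02, 0.014]]
wrist 7760 mid [ 0.3946 -0.0243  0.0143] yaw 5.4 pitch -0.0 L 0.14 ends [[0.325, -0.031, 0.014], [0.465, -0.018, 0.014]]
```

Request:
step_arm --commands '[[[0,0,-2],0],[[0,0,-4.5],0],[[0,0,-5.5],0],[[0,0,-4],0],[[1.4,3.66,0],0],[[1.4,3.66,0],0],[[1.4,3.66,0],0],[[1.4,3.66,0],0.3],[[0,0,0],0],[[0,0,0],0]]' --grip_force 40

```text
clock: 27.4
position: [0.4155, -0.1703, 0.1858]
tool_rot: [[0.996, 0.088, -0.002], [0.088, -0.996, 0.006], [-0.001, -0.006, -1.0]]
wrist_force: [0.2, -0.6, -0.7]
grip_width: 0.145
```

```bash
python3 bar.py .3 .6 -.21 -.12 .145 .185 top scene wrist
```

```text
[ 0.4155 -0.1703  0.1858] [ 0.2 -0.6 -0.7] 0.14540237909264492 27.4
top 56 mid [ 0.5258 -0.1601  0.1698] yaw 0.7 pitch -2.6 L 0.038 ends [[0.507, -0.16, 0.171], [0.545, -0.16, 0.169]]
scene 91 mid [ 0.4904 -0.1676  0.1699] yaw 7.0 pitch 1.0 L 0.096 ends [[0.443, -0.173, 0.169], [0.538, -0.162, 0.171]]
wrist 6614 mid [ 0.4858 -0.1633  0.1713] yaw 4.8 pitch -1.2 L 0.098 ends [[0.437, -0.167, 0.172], [0.534, -0.159, 0.17]]
```

View pics/last_wrist.png

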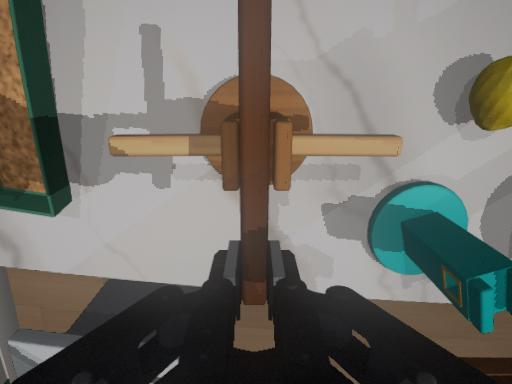

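The wrist view shows the short bar over the slot between the prongs, (230,155) and (283,155), and the long bar sticking out evenly on both sides. The measured line agrees with the slot axis, so I'll lower it.

Request:
step_arm --commands '[[[-0.15,0,0.8],0],[[0,0,0.6],0],[[0,0,0.6],0],[[0,0,0.5],0],[[0,0,0.5],0],[[0,0,0.3],0],[[0,0,0],0]]' --grip_force 20

```text
clock: 28.42
position: [0.4144, -0.1707, 0.1532]
tool_rot: [[0.996, 0.088, -0.001], [0.088, -0.996, 0.005], [-0.0, -0.005, -1.0]]
wrist_force: [-1.1, -0.5, 1.6]
grip_width: 0.145
```

```bash
python3 bar.py .485 .6 -.21 -.12 .12 .185 top scene wrist
```

```text
[ 0.4144 -0.1707  0.1532] [-1.1 -0.5  1.6] 0.144887219153002 28.425
top 50 mid [ 0.5248 -0.1594  0.138 ] yaw -1.3 pitch -1.6 L 0.037 ends [[0.506, -0.159, 0.138], [0.543, -0.16, 0.137]]
scene 46 mid [ 0.5128 -0.1665  0.1376] yaw 6.8 pitch 1.3 L 0.05 ends [[0.488, -0.169, 0.137], [0.538, -0.163, 0.138]]
wrist 3848 mid [ 0.5086 -0.1616  0.1386] yaw 8.4 pitch 0.6 L 0.05 ends [[0.484, -0.165, 0.138], [0.533, -0.158, 0.139]]
```

The bar is seated (top at about 0.138, below the 0.141 prong tops, light contact). I'll release and rise.

Request:
step_arm --commands '[[[0,0,0],0],[[0,0,0],0],[[0,0,0],0],[[0,0,0],0],[[0,0,-1],0],[[0,0,-3],0],[[0,0,-5],0],[[0,0,-5],0],[[0,0,-2],0],[[-3,0,0],0],[[0,0,0],0]]' --hand 150

```text
clock: 29.95
position: [0.3836, -0.1741, 0.3144]
tool_rot: [[0.996, 0.088, 0.001], [0.088, -0.996, 0.004], [0.001, -0.004, -1.0]]
wrist_force: [0.4, -0.3, -0.1]
grip_width: 0.412
```

```bash
echo short; python3 bar.py .36 .6 -.172 -.158 .128 .1405 top scene wrist; echo long R; python3 bar.py .43 .51 -.3 -.187 .09 .125 top wrist;echo long L; python3 bar.py .43 .51 -.143 0 .09 .125 top wrist
```

```text
short
[ 0.3836 -0.1741  0.3144] [ 0.4 -0.3 -0.1] 0.41154677596844064 29.95
top 107 mid [ 0.5015 -0.1621  0.138 ] yaw 0.6 pitch 0.4 L 0.082 ends [[0.46, -0.163, 0.138], [0.543, -0.162, 0.138]]
scene 69 mid [ 0.4965 -0.1659  0.1385] yaw 2.1 pitch -0.3 L 0.084 ends [[0.454, -0.167, 0.139], [0.539, -0.164, 0.138]]
wrist 1267 mid [ 0.4656 -0.1651  0.1397] yaw 3.3 pitch -0.1 L 0.144 ends [[0.394, -0.169, 0.14], [0.537, -0.161, 0.14]]
long R
[ 0.385  -0.1743  0.3135] [ 0.9  0.5 -0.4] 0.41392072967262494 30.1
top 0
wrist 942 mid [ 0.4722 -0.225   0.1095] yaw 95.7 pitch -0.0 L 0.074 ends [[0.476, -0.262, 0.11], [0.468, -0.188, 0.11]]
long L
[ 0.3851 -0.1742  0.3132] [1.4 0.1 0.4] 0.4091695748771528 30.2
top 156 mid [ 0.4598 -0.1045  0.108 ] yaw 96.3 pitch -0.2 L 0.075 ends [[0.464, -0.142, 0.108], [0.456, -0.067, 0.108]]
wrist 956 mid [ 0.4613 -0.1047  0.1094] yaw 94.5 pitch -0.1 L 0.075 ends [[0.464, -0.142, 0.109], [0.458, -0.067, 0.109]]
```

View pics/last_wrist.png

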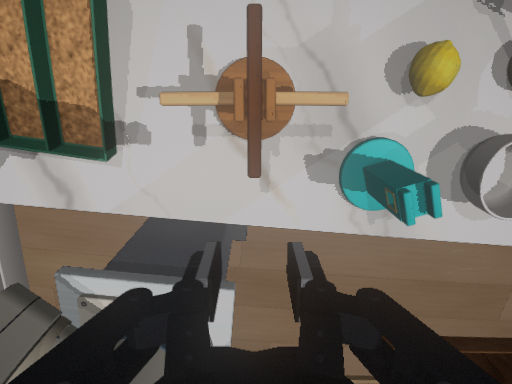

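View pics/last_scene.png

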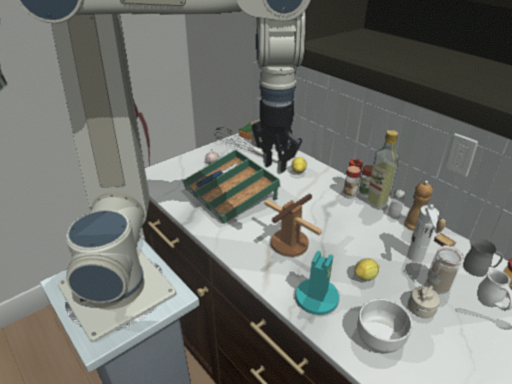

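Both pictures show the bars crossed and centred on the rack: the short one at (254,5)–(254,177) and the long one at (160,98)–(348,98). The gripper is clear, the peeler is in its lane, and the lemon and garlic are in place.

```bash
python3 -c "
from workcell import bot;print(bot.job_done())"
```

```text
the job is handed in; nothing more can be done
None
```

Both bars are fitted to the wooden rack and released, and I handed the job in at about 30 s of robot time. No verdict is reported, so the result rests on these last checks:

- **How:** I gripped each bar near its high end and levelled it by pressing it lightly on the worktop. The long bar then went through the hole from the left, and the short bar went down into the slot.
- **Long bar:** it is level in the hole, with ends at y of about -0.262 and -0.067. That puts its middle within about 1–2 mm of the hole centre, and its direction within about 1–2° of the hole axis.
- **Short bar:** its top is at z 0.138–0.140, so it is fully down in the slot. The wrist camera puts its middle at (0.466, -0.165), about 1 mm from the slot point.
- **Readings that disagreed:** in the last short-bar check, the scene and top cameras saw only about half the bar. Their middle and direction figures were off, so I used the wrist view and the picture instead. An early attempt to find the bar heights by matching hand-picked pixels in two views also came out wrong, so I used depth readings; these agreed between the top and wrist cameras to about 1 mm.
- **Bystanders:** the peeler, lemon and garlic look unmoved in the pictures, but I did not measure them again. The gripper was well clear of everything at the end.

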